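Unclamp a cast sample and put the clamp parts away

ROBOT

A 7-joint arm with a two-finger parallel gripper is mounted at the origin on the work surface. World frame = base frame: x ahead of the robot, y to its left, z up, the work surface at z = 0. Lengths are in m, angles in rad, forces in N, time in s.
With the tool pointing down it reaches from about 0.425 to 0.825 m from the base axis. Payload 3.6 kg.
Tool frame: the origin (TCP) lies at the very end of the fingers, on their centre line; the grasp point (between the pads) lies 19 mm behind it; z points along the fingers, y is the line along which they close (so a half turn about z gives the same grasp; the last joint's range is limited). The gripper opens to 93 mm and grips with 3 to 60 N. Pads are 15 mm wide; open, the fingers measure 128 mm over their backs; the gripper's body (75 mm by 188 mm) begins 65 mm behind the grasp point.
Start: joints at [1.087, 0.615, -0.013, 1.423, 0.008, 1.103, -0.04], TCP at [0.287, -0.583, 0.219] pointing down, gripper open.
Joint ranges: [-3.12, 3.12], [-0.3, 2.06], [-1.34, 1.32], [0.26, 2.42], [-1.36, 4.5], [0.01, 1.98], [-2.84, 2.84]. Speed limits (rad/s): [2.79, 2.79, 3.14, 3.14, 3.14, 3.14, 3.14].

INTERFACE

Orientations are given as a unit quaternion [w, x, y, z].
In Python, from station import * gives the robot as it stands.
- The arm moves only by the tool arm_command, never from a script. Its argument "deltas" is a list of rows, each a list of 7 numbers: the closure, from 0 (fully open) to 1 (shut), then the shift along the tool's x, y, z in mm, then the turn, a rotation vector about the tool's x, y, z in degrees. In form: [[grip, dx, dy, dz, wx, wy, wz], ...]. A call has 1 to 12 rows; each row is the pose to reach, as a shift and turn from the pose commanded when the call began, along the tool's axes at that moment; what a row does not reach only later rows make up. A row lasts 1/10 s, in which the tool goes at most 50 mm and 8.59 degrees, less where a joint would pass 70% of its speed; a pose out of reach is approached as far as the arm can. A call with a gripper value outside its range is refused whole. The fingers move at their own pace and stop on an object; "squeeze" is the grip in N (left out, the last holds). Time passes only in rows, so rows that repeat a pose let the fingers close. It gives the time, the measured TCP pose, the force, the opening and the grip force at its end, in the units of the state.
- state(): the state, without advancing time (a new reading comes with each control period).
- get_image(name): name is "scene" or "side" or "wrist"; returns the picture (480x640x3 uint8, blue, green, red); there is no depth.
- get_calibration(name): a dict with "fovy" (degrees; the focal length in pixels is half the picture's height over the tangent of half this angle, whatever the lens; pixels are square), "cx", "cy" (the principal point, pixels), "view" (4x4, takes a point from world to camera coordinates); the wrist camera has in their place "tool_from_camera" (4x4, takes a point from camera to tool coordinates, whose origin is the TCP and whose axes are the flange's). Camera axes: x right, y down, z forward; pixel columns grow to the right and rows downward; lengths in m; the calibration is good to about 2 mm. The wrist camera is an equidistant fisheye: a pixel r from the principal point sees the ray r / f radians off the axis. A picture is of the moment at which its call begins: read the wrist's pose just before it. get_calibration takes no time and is no camera call.
- finish_job(): hands the job in; it is judged then, once.
Trained networks look in the newest picture that a camera, given by its name, has taken for a name from the list of things; names that differ only in an ending like _2 or _b are one class to them, and where a whole thing is asked for, a point or a joint stands for the part that bears it (a point fixed in the world has none). Each returns a list of dicts, best first, with "confidence" (0 to 1); they miss things now and then, are a little off and sometimes report something else, mostly with a low value. They report only what shows in the picture. A call takes as long as a camera call. They do not tell look-alikes from the thing itself.
- find_in(thing, camera): "xyz" ([x, y, z] in m, in world coordinates, good to about 4 mm: the middle of the surface that is visible of it).
The state is a dict: "t": time; "joints": joint angles; "qd": joint speeds; "joint_efforts": joint torques, N m; "position": TCP position; "tool_rot": TCP orientation; "contact_force": force on the tool from outside, world axes, zero at the start; "torque": the same for the moment, N m; "finger_gap": finger opening in m; "finger_force": force on a finger pad.
Only numpy, scipy, OpenCV 4.12 (cv2) and the standard library are available. Lean on these libraries where they do the work, as an engineer would, in place of code of your own. Each camera call takes 0.05 s, during which the arm holds its last target. There are 200 camera calls.

TASK

The cast disc on the clamping plate is finished and the nut is already slackened, so take the clamp off the stud from the top down: put the knurled nut flat in the round steel dish, then the spacer ring over the peg of the wooden stand, down onto the ring already there, then lay the clamp strap lengthwise on the two bearers of the wooden rack, between its end stops. Last, set the disc flat and near the middle of the balance pan, without dropping it. Leave the step block standing where it is on the plate.

Things in the scene. Friction and masses are not known exactly. Their poses are not given: they have to be found in the camera images.
- nut_centre (a point): Centre (half-way up) of the quick-acting nut: dark steel, round, 18 mm high: a flange 30 mm across and 5 mm high at the bottom, above it a knurled body 26 mm across and 13 mm high. Bore 15 mm, sliding plainly on the 12 mm stud: slackened, as now, it lifts straight off without turning. It starts on the spacer, its centre 94 mm above the table. z is its axis, up.
- spacer_centre (a point): Centre of the spacer ring: brass, 44 mm outside, bore 20 mm, 10 mm thick, 95 g. It starts flat on the strap, under the nut and round the stud, its centre 80 mm above the table. z is its axis, up.
- strap_centre (a point): Centre of the clamp strap: steel bar 110 mm long (its x), 45 mm wide (y), 20 mm thick (z up), 0.7 kg, balanced at its centre, with a lengthwise slot 16 mm wide round the stud. It starts level, underside 55 mm above the table, nose (-x end) on the disc, heel (+x end) on the step block; the stud passes through its centre. Lift it straight up: it is off once its underside is above 104 mm.
- coupon_centre (a point): Centre of the cast sample: plain bright aluminium disc, 42 mm across, 30 mm high, 80 to 160 g, standing flat on the plate, half of it seen beyond the strap's nose. It starts with its centre 40 mm above the table. z is its axis, up.
- step_block: Dark steel step block under the strap's heel, loose on the plate: 48 mm long (its x), 30 mm wide, three steps 30, 39 and 48 mm high, the lowest (under the strap) towards its -x. Origin at the centre of its underside. It stays where it is.
- plate: Fixed dark cast-iron T-slot plate, 190 mm (x) by 110 mm (y), 25 mm high. Origin at the centre of its underside. The steel stud, 12 mm thick with a rounded tip 104 mm above the table, stands at its centre. The strap lies along the plate's x, its centre over the plate's origin; the disc lies at about x = -56 mm, the step block at about x = +65 mm.
- dish: Fixed shallow round steel dish for the nut: 120 mm across at the rim, 8 mm high, flat floor about 100 mm across and 2 mm above the table. Origin at the centre of its underside.
- spacer_stand: Fixed wooden stand for spacers: block 75 mm square, 14 mm high, with an upright steel peg 8 mm thick at its centre that tapers over its top 8 mm and ends 48 mm above the table. One brass ring like the spacer (44 mm, 10 mm thick) already lies fixed on it; its top, where the spacer has to rest, is 24 mm above the table. Origin at the centre of the underside.
- rack: Fixed wooden rack for the strap: board 160 mm (x) by 85 mm (y), 10 mm thick, with two cross bearers (18 by 80 mm, at x = -36 and +36 mm), tops 22 mm above the table, and end stops at x = -75 and +75 mm, tops 32 mm high, 140 mm clear between them. The strap lies along the rack's x, either way round, centred. Origin at the centre of the underside.
- pan (a point): Centre of the top of the balance's round steel pan, 120 mm across, 64 mm above the table. The balance is a fixed white top-loading one, 200 by 180 mm, its sloping display on the side towards the robot, the pan on the other part.
Mind the look-alikes: they are no part of the job. What is shaped like the part that bears spacer_centre but green or turquoise is not meant.

How it is judged:
By the outcome, as a careful person would: the job done as asked, in the order asked, and still so for the second after the job is handed in, with the robot touching nothing.
It also fails if it takes over 112 s, if anything falls off the work surface, if the arm or the gripper's body presses on something with over 40 N, if the wrist force passes 120 N, or if a joint passes its speed limit or range.

## Working session

There is one attempt and no reset: what is moved stays moved. The work goes in short steps, Python scripts to look and compute and a tool call to move; the robot and the scene stay as the last step left them, time stands still between calls to the robot, and variables do not carry over. Pictures are saved under pics/ and viewed, at most 14 in all, crops included, and the job is handed in when it is done.

Besides the shell and the picture viewer there is one more tool, called after "Emit:" as name([rows], argument=value, ...), one row to a line, values as JSON. arm_command: Moves the arm, as the interface text tells. Its arguments: {"type":"object","properties":{"deltas":{"type":"array"},"squeeze":{"type":"number"}},"required":["deltas"]}

```bash
mkdir -p pics; ls
python3 - <<'E'
from station import *
import cv2
s=state();print(s['t'],s['position'],s['tool_rot'],s['finger_gap'],s['contact_force'])
for c in ['scene','side']:
    cv2.imwrite(f'pics/{c}0.png',get_image(c))
    k=get_calibration(c);print(c,k['fovy'],k['cx'],k['cy'],k['view'])
    for t in ['nut_centre','spacer_centre','strap_centre','coupon_centre','step_block','plate','dish','spacer_stand','rack','pan']:
        print(t,[([round(v,3) for v in d['xyz']],round(d['confidence'],2)) for d in find_in(t,c)])
print(get_calibration('wrist'));print(state()['t'])
E
```

```text
pics
0.0 [ 0.28632019 -0.58268077  0.21752615] [-1.19853986e-03  9.74026232e-01  2.26431797e-01 -3.21483362e-04] 0.09288107215361532 [-0.18949301  0.02277747 -0.48556771]
scene 53.29476341515184 312.1006296588655 237.16658495331927 [[ 0.4942317   0.86929641  0.00766691 -0.24749874]
 [ 0.59171353 -0.32992688 -0.73554289 -0.2799468 ]
 [-0.63687528  0.36806523 -0.67743477  1.35659298]
 [ 0.          0.          0.          1.        ]]
nut_centre [([0.587, -0.236, 0.102], 0.71)]
spacer_centre [([0.756, -0.154, 0.01], 0.94), ([0.595, -0.408, 0.008], 0.9), ([0.59, -0.244, 0.089], 0.7), ([0.623, -0.098, 0.013], 0.51)]
strap_centre [([0.611, -0.245, 0.072], 0.81)]
coupon_centre []
step_block [([0.659, -0.26, 0.064], 0.76)]
plate [([0.617, -0.245, 0.024], 0.59)]
dish [([0.354, 0.302, 0.001], 0.75), ([0.612, -0.245, 0.075], 0.62)]
spacer_stand [([0.63, 0.211, 0.049], 0.73), ([0.369, -0.31, 0.01], 0.71)]
rack [([0.443, -0.023, 0.014], 0.82)]
pan [([0.631, 0.212, 0.052], 0.67)]
side 53.517025534936685 318.3429563792433 238.32989472946886 [[ 0.92310285 -0.38447064  0.00796642 -0.53852157]
 [-0.2
[... 475 characters left out ...]
.095], 0.32)]
step_block [([0.643, -0.266, 0.056], 0.66)]
plate [([0.565, -0.266, 0.026], 0.87), ([0.646, 0.16, 0.052], 0.72)]
dish [([0.563, -0.263, 0.027], 0.44)]
spacer_stand []
rack [([0.516, -0.058, 0.019], 0.38)]
pan [([0.646, 0.159, 0.054], 0.89)]
{'fovy': 65.70646984690485, 'cx': 321.33865559793384, 'cy': 236.95944351250898, 'tool_from_camera': array([[-1.00274671e-03, -9.69207990e-01, -2.46241479e-01,
         6.80716307e-02],
       [ 9.99999493e-01, -9.48650054e-04, -3.38314220e-04,
         1.15564249e-03],
       [ 9.42998526e-05, -2.46241694e-01,  9.69208450e-01,
        -1.66872331e-01],
       [ 0.00000000e+00,  0.00000000e+00,  0.00000000e+00,
         1.00000000e+00]])}
1.1
```

View pics/scene0.png

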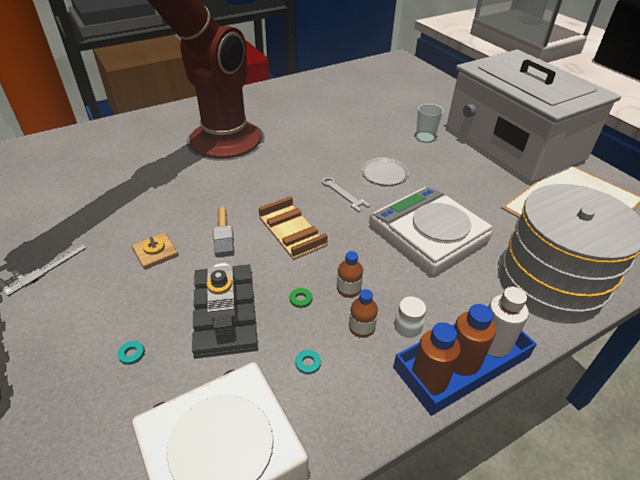

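View pics/side0.png

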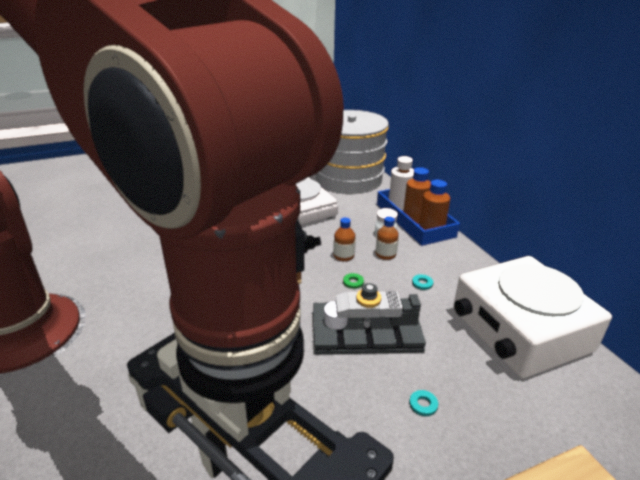

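The scene camera shows:
- Plate with clamp at (225,310), nut on top at (219,277), disc nose at (218,268)
- Stand at (155,248), rack at (293,227), dish at (385,172)
- Balance with display at (430,225)

Look-alikes:
- Rings: green (300,297), turquoise (131,352) and (308,361). The wanted one is brass, under the nut at (219,285).
- White stirrer at (220,440), which could pass for the balance.
- Steam pot lid (585,210) and stand ring (153,245).

I choose the brass spacer on the stud and the display balance, and will check both in crops.

```bash
cat > h.py <<'E'
import numpy as np, cv2
from station import *
from scipy.spatial.transform import Rotation as R
def ray2z(o,d,z): return o+d*(z-o[2])/d[2]
def px(c,u,v,z):
    k=get_calibration(c);f=240/np.tan(np.radians(k['fovy']/2));V=np.array(k['view'])
    d=np.array([(u-k['cx'])/f,(v-k['cy'])/f,1]);Rm=V[:3,:3]
    return ray2z(-Rm.T@V[:3,3],Rm.T@d,z)
def tool(s):
    q=s['tool_rot'];return np.array(s['position']),R.from_quat([q[1],q[2],q[3],q[0]]).as_matrix()
def wpx(s,u,v,z):
    k=get_calibration('wrist');f=240/np.tan(np.radians(k['fovy']/2));T=np.array(k['tool_from_camera'])
    a=np.array([u-k['cx'],v-k['cy']]);r=np.hypot(*a)+1e-9;th=r/f
    d=np.array([*(a/r*np.sin(th)),np.cos(th)]);p,Rm=tool(s)
    return ray2z(p+Rm@T[:3,3],Rm@T[:3,:3]@d,z)
def wproj(s,X):
    k=get_calibration('wrist');f=240/np.tan(np.radians(k['fovy']/2));T=np.array(k['tool_from_camera']);p,Rm=tool(s)
    c=T[:3,:3].T@(Rm.T@(np.array(X)-p)-T[:3,3]);r=np.hypot(c[0],c[1]);th=np.arctan2(r,c[2])
    return np.array([k['cx'],k['cy']])+c[:2]/r*th*f
def delta(target,yaw=None,s=None):
    """mm shift in current tool axes to TCP target; yaw = world angle (deg) of tool y (closing line)"""
    s=s or state();p,Rm=tool(s)
    print('t',round(s['t'],2),'p',p.round(4),'yaw_y',round(np.degrees(np.arctan2(Rm[1,1],Rm[0,1])),1),'gap',round(s['finger_gap'],4),'F',np.round(s['contact_force'],1))
    if target is not None:
        print('d',(Rm.T@(np.array(target)-p)*1000).round(1))
        if yaw is not None:
            y=np.radians(yaw);Y=np.array([np.cos(y),np.sin(y),0]);Z=np.array([0,0,-1.]);X=np.cross(Y,Z)
            for sg in (1,-1):
                print('rot',np.degrees(R.from_matrix(Rm.T@np.stack([sg*X,sg*Y,Z],1)).as_rotvec()).round(1))
E
python3 - <<'E'
from h import *
im=cv2.imread('pics/scene0.png')
cv2.imwrite('pics/c1.png',cv2.resize(im[195:365,125:335],None,fx=3.5,fy=3.5,interpolation=cv2.INTER_CUBIC))
cv2.imwrite('pics/c2.png',cv2.resize(im[145:285,340:500],None,fx=4,fy=4,interpolation=cv2.INTER_CUBIC))
E
```

```text
(no output)
```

View pics/c1.png

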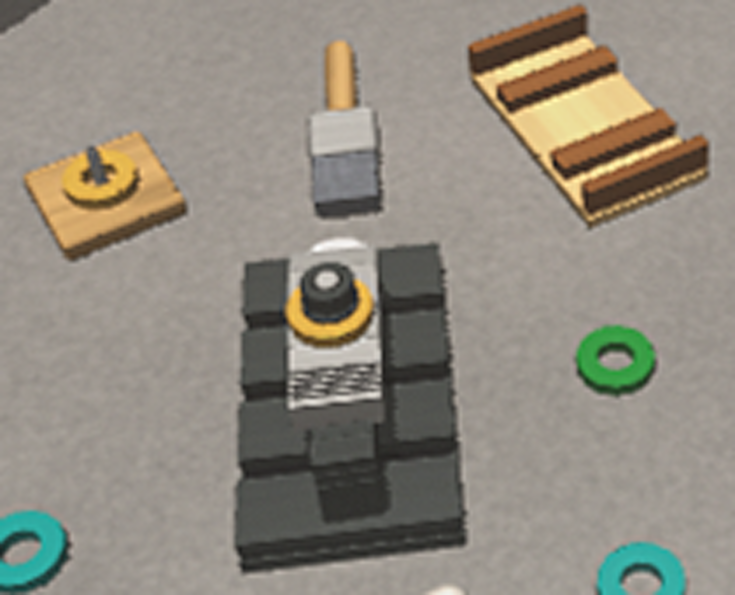

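View pics/c2.png

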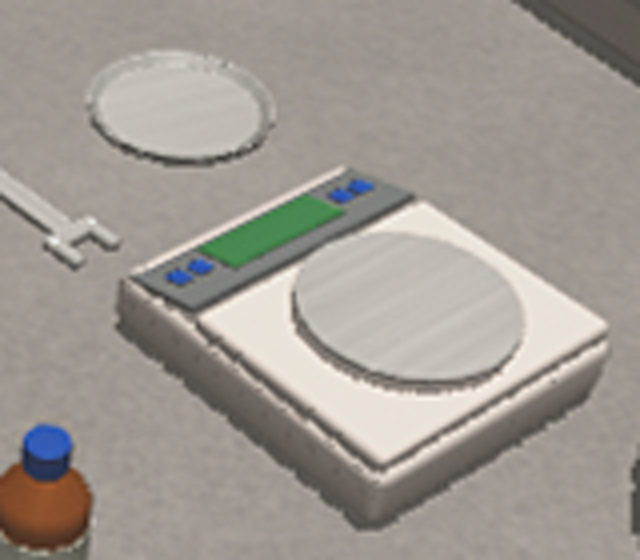

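Run:
```python
from h import *
A=lambda u,v,z:px('scene',125+u/3.5,195+v/3.5,z)
B=lambda u,v,z:px('scene',340+u/4,145+v/4,z)
P=np.array([A(245,262,.025),A(440,247,.025),A(464,525,.025),A(240,545,.025)]);print('plate',P.round(3),P.mean(0).round(3))
print('stud',A(328,279,.103),'ring',A(329.5,307,.085))
S=np.array([A(25,183,.014),A(140,133,.014),A(187,207,.014),A(73,251,.014)]);print('stand',S.round(3),S.mean(0).round(3))
print('ring',A(100,175,.024),'peg',A(93,149,.048))
b=[A(500,92,.022),A(614,50,.022),A(556,158,.022),A(672,115,.022)]
print('bearers',np.round(b,3),np.mean(b,0))
s=[A(470,45,.032),A(585,8,.032),A(586,183,.032),A(708,140,.032)];print('stops',np.round(s,3),np.mean(s,0))
print('dish',B(182,105,.007),B(88,105,.008),B(276,105,.008)); print('pan',B(408,307,.064),B(293,307,.064),B(524,307,.064))
delta([0.58,-0.245,0.25],90)
```

```text
plate [[ 0.473 -0.251  0.025]
 [ 0.516 -0.15   0.025]
 [ 0.694 -0.217  0.025]
 [ 0.652 -0.316  0.025]] [ 0.584 -0.234  0.025]
stud [ 0.58129429 -0.23328179  0.103     ] ring [ 0.58285179 -0.23547617  0.085     ]
stand [[ 0.336 -0.342  0.014]
 [ 0.325 -0.269  0.014]
 [ 0.403 -0.264  0.014]
 [ 0.406 -0.333  0.014]] [ 0.367 -0.302  0.014]
ring [ 0.36213331 -0.3021107   0.024     ] peg [ 0.36577383 -0.30203366  0.048     ]
bearers [[ 0.408 -0.06   0.022]
 [ 0.406  0.023  0.022]
 [ 0.479 -0.057  0.022]
 [ 0.48   0.024  0.022]] [ 0.44306447 -0.01741274  0.022     ]
stops [[ 0.367 -0.061  0.032]
 [ 0.369  0.022  0.032]
 [ 0.517 -0.056  0.032]
 [ 0.52   0.026  0.032]] [ 0.44307798 -0.017428    0.032     ]
dish [0.36059786 0.29704797 0.007     ] [0.33238877 0.2431634  0.008     ] [0.39108091 0.34909916 0.008     ]
pan [0.63075884 0.23765241 0.064     ] [0.60146921 0.18505339 0.064     ] [0.66034517 0.29078424 0.064     ]
t 1.1 p [ 0.2867 -0.5833  0.2186] yaw_y -63.8 gap 0.0929 F [-0.1  0.   0.6]
d [ 412.4 -174.3  -31.3]
rot [   0.    -0.  -153.8]
rot [-0.  -0.  26.2]
```

Geometry is consistent: stud about (0.582,-0.234) with plate yaw about -21°, stand (0.366,-0.302), rack (0.443,-0.017) with yaw about 1°, dish (0.361,0.297), pan (0.631,0.238). The crop confirms the brass spacer under the nut. Moving above the stud.

Emit:
arm_command([
  [0, 418, -184, 19, 0, 0, 47],
  [0, 418, -184, 19, 0, 0, 47],
  [0, 418, -184, 19, 0, 0, 47],
  [0, 418, -184, 19, 0, 0, 47],
  [0, 418, -184, 19, 0, 0, 47],
  [0, 418, -184, 19, 0, 0, 47],
  [0, 418, -184, 19, 0, 0, 47],
  [0, 418, -184, 19, 0, 0, 47],
  [0, 418, -184, 19, 0, 0, 47],
  [0, 418, -184, 19, 0, 0, 47],
  [0, 418, -184, 19, 0, 0, 47],
  [0, 418, -184, 19, 0, 0, 47],
], squeeze=25)

```text
t: 2.3
position: [0.5796, -0.2356, 0.1997]
tool_rot: [0.001, 0.983, -0.182, -0.0]
contact_force: [-0.7, -1.2, 0.2]
finger_gap: 0.0931
finger_force: 0.0
```

Run:
```python
from h import *
delta([0.582,-0.234,0.092],-111)
s=state();im=get_image('wrist');cv2.imwrite('pics/w1.png',im)
for n,X in dict(stud=[.5815,-.2335,.104],disc=[.530,-.214,.055]).items(): print(n,wproj(s,X))
for t in ['nut_centre','spacer_centre','strap_centre','coupon_centre']: print(t,[(np.round(d['xyz'],3),round(d['confidence'],2)) for d in find_in(t,'wrist')])
```

```text
t 2.3 p [ 0.5796 -0.2356  0.1997] yaw_y -110.9 gap 0.0931 F [-0.7 -1.2  0.2]
d [  1.7  -2.6 107.7]
rot [0.1 0.  0.1]
rot [  -0.     0.2 -179.9]
stud [316.67580538 238.44335894]
disc [317.73252897 284.09316244]
nut_centre [(array([ 0.582, -0.237,  0.099]), 0.61)]
spacer_centre [(array([ 0.59 , -0.41 ,  0.009]), 0.83), (array([ 0.622, -0.1  ,  0.008]), 0.7), (array([ 0.583, -0.237,  0.083]), 0.58)]
strap_centre [(array([ 0.599, -0.232,  0.078]), 0.9)]
coupon_centre [(array([ 0.516, -0.21 ,  0.059]), 0.72)]
```

View pics/w1.png

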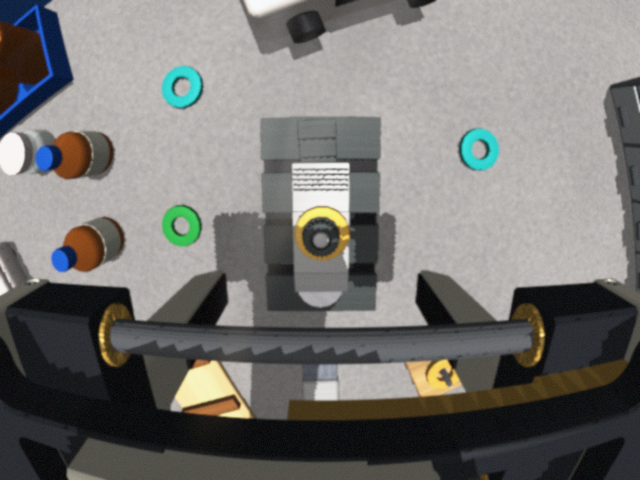

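The wrist view shows the nut and stud at (321,240), the brass ring under it, the disc nose at (321,297), and the plate axis vertical (yaw matches).

Run:
```python
from h import *
s=state()
st=wpx(s,321,240,.104);print(st,wpx(s,321.5,232,.085),'plate far/near edge mid',wpx(s,320.5,118,.025),wpx(s,322,309,.025),'disc tip',wpx(s,320,306,.055))
delta([st[0],st[1],.092],-111)
```

```text
[ 0.57940774 -0.23587871  0.104     ] [ 0.58063261 -0.23676258  0.085     ] plate far/near edge mid [ 0.66683094 -0.26903343  0.025     ] [ 0.49232513 -0.2033893   0.025     ] disc tip [ 0.50914482 -0.20780873  0.055     ]
t 2.55 p [ 0.5797 -0.2356  0.2   ] yaw_y -111.0 gap 0.093 F [-0.4  0.6  0.3]
d [ -0.2   0.3 108. ]
rot [ 0. -0.  0.]
rot [ 0.0e+00  1.0e-01 -1.8e+02]
```

Emit:
arm_command([
  [0, 0, 0, 50, 0, 0, 0],
  [0, 0, 0, 85, 0, 0, 0],
  [0, 0, 0, 100, 0, 0, 0],
  [0, 0, 0, 107.5, 0, 0, 0],
  [0, 0, 0, 107.5, 0, 0, 0],
  [0.5, 0, 0, 107.5, 0, 0, 0],
  [1, 0, 0, 107.5, 0, 0, 0],
  [1, 0, 0, 107.5, 0, 0, 0],
  [1, 0, 0, 107.5, 0, 0, 0],
  [1, 0, 0, 107.5, 0, 0, 0],
  [1, 0, 0, 107.5, 0, 0, 0],
  [1, 0, 0, 107.5, 0, 0, 0],
], squeeze=25)

```text
t: 3.75
position: [0.5807, -0.2337, 0.0922]
tool_rot: [-0.0, 0.984, -0.181, -0.0]
contact_force: [-0.3, -0.5, -0.1]
finger_gap: 0.0417
finger_force: 0.0
```

Emit:
arm_command([
  [1, 0, 0, 0, 0, 0, 0],
  [1, 0, 0, 0, 0, 0, 0],
  [1, 0, 0, 0, 0, 0, 0],
  [1, 0, 0, 0, 0, 0, 0],
  [1, 0, 0, 0, 0, 0, 0],
  [1, 0, 0, 0, 0, 0, 0],
])

```text
t: 4.35
position: [0.5806, -0.2339, 0.0921]
tool_rot: [0.0, 0.984, -0.181, -0.0]
contact_force: [0.2, 0.4, 0.1]
finger_gap: 0.0249
finger_force: 25.0
```

Emit:
arm_command([
  [1, 0, 0, -5, 0, 0, 0],
  [1, 0, 0, -15, 0, 0, 0],
  [1, 0, 0, -35, 0, 0, 0],
  [1, 0, 0, -70, 0, 0, 0],
  [1, 0, 0, -110, 0, 0, 0],
  [1, 0, 0, -110, 0, 0, 0],
])

```text
t: 4.95
position: [0.5844, -0.2354, 0.2095]
tool_rot: [0.001, 0.984, -0.181, 0.007]
contact_force: [0.8, -0.3, -0.0]
finger_gap: 0.0252
finger_force: 25.0
```

Run:
```python
from h import *
delta([.360,.297,.10],-88)
cv2.imwrite('pics/w2.png',get_image('wrist'))
for t in ['nut_centre','spacer_centre']: print(t,[(np.round(d['xyz'],3),round(d['confidence'],2)) for d in find_in(t,'wrist')])
```

```text
t 4.95 p [ 0.5844 -0.2354  0.2095] yaw_y -110.8 gap 0.0252 F [ 0.8 -0.3 -0. ]
d [-400.5 -417.8  104. ]
rot [  0.1  -0.8 -22.8]
rot [ -1.1  -0.2 157.2]
nut_centre []
spacer_centre [(array([ 0.587, -0.41 ,  0.008]), 0.87), (array([ 0.751, -0.157,  0.008]), 0.81), (array([ 0.58 , -0.237,  0.086]), 0.71), (array([ 0.62 , -0.1  ,  0.007]), 0.57)]
```

Run:
```python
from h import *
print('glass',px('scene',427,137,0), px('scene',427,105,.1))
p=np.array([.584,-.2355,.2]);s=state();delta([.360,.297,.20])
```

```text
glass [0.27174348 0.5090677  0.        ] [0.26442352 0.49331193 0.1       ]
t 5.1 p [ 0.5802 -0.2333  0.2022] yaw_y -110.8 gap 0.025 F [ 0.2 -0.1  0.3]
d [-394.3 -417.4    2.8]
```

Emit:
arm_command([
  [1, -60, -60, -20, 0, 0, 0],
  [1, -200, -210, -20, 0, 0, 0],
  [1, -400, -416, 0, 0, 0, 0],
  [1, -400, -416, 0, 0, 0, 0],
  [1, -400, -416, 0, 0, 0, 0],
  [1, -400, -416, 0, 0, 0, 0],
  [1, -400, -416, 0, 0, 0, 0],
  [1, -400, -416, 0, 0, 0, 0],
  [1, -400, -416, 0, 0, 0, 0],
  [1, -400, -416, 0, 0, 0, 0],
  [1, -400, -416, 0, 0, 0, 0],
  [1, -400, -416, 0, 0, 0, 0],
])

```text
t: 6.3
position: [0.3511, 0.3007, 0.2009]
tool_rot: [0.001, 0.984, -0.178, -0.002]
contact_force: [0.6, 1.2, 0.1]
finger_gap: 0.0252
finger_force: 25.0
```

Emit:
arm_command([
  [1, 0, 0, 0, 0, 0, 0],
  [1, 0, 0, 0, 0, 0, 0],
  [1, 0, 0, 0, 0, 0, 0],
  [1, 0, 0, 0, 0, 0, 0],
])

```text
t: 6.7
position: [0.3553, 0.2955, 0.2019]
tool_rot: [0.001, 0.983, -0.182, -0.0]
contact_force: [0.5, 1.5, -0.8]
finger_gap: 0.0253
finger_force: 25.0
```

Run:
```python
from h import *
delta([.360,.297,.20])
s=state();cv2.imwrite('pics/w3.png',get_image('wrist'))
print(wproj(s,[.36,.297,.005]))
for t in ['dish','nut_centre']: print(t,[(np.round(d['xyz'],3),round(d['confidence'],2)) for d in find_in(t,'wrist')])
```

```text
t 6.7 p [0.3553 0.2955 0.2019] yaw_y -111.0 gap 0.0253 F [ 0.5  1.5 -0.8]
d [ 3.8 -3.1  1.9]
[317.4485118  210.21522389]
dish [(array([0.356, 0.298, 0.002]), 0.66)]
nut_centre [(array([0.357, 0.297, 0.213]), 0.68)]
```

View pics/w3.png

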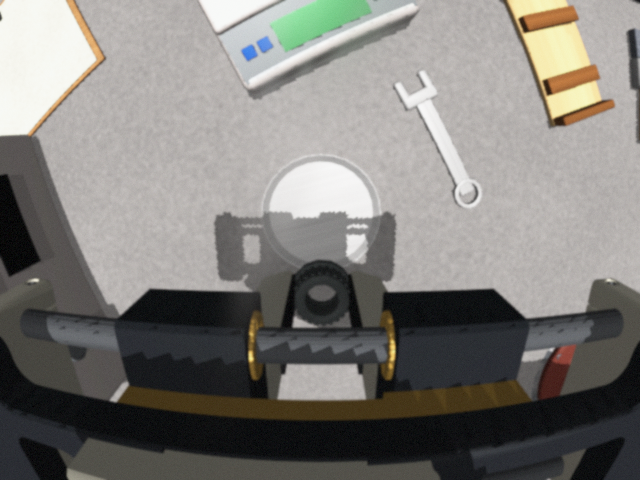

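Run:
```python
from h import *
print('box',px('scene',450,133,0),px('scene',540,182,0))
s=state();d=wpx(s,321,213,.006);print('dish',d);delta([d[0],d[1],.010])
for z in (0,.1,.15,.2): print(z,wpx(s,38,140,z),wpx(s,115,330,z))
```

```text
box [0.28672473 0.58214374 0.        ] [0.58181465 0.619381   0.        ]
dish [0.35620427 0.29559443 0.006     ]
t 6.85 p [0.3552 0.2963 0.2022] yaw_y -110.9 gap 0.0248 F [ 0.3 -0.1 -0. ]
d [  1.1   0.2 192.2]
0 [ 5.69564477e-01  5.83538018e-01 -5.55111512e-17] [0.3119435  0.59191831 0.        ]
0.1 [0.52884687 0.4988877  0.1       ] [0.34102385 0.5049975  0.1       ]
0.15 [0.50848806 0.45656255 0.15      ] [0.35556402 0.46153709 0.15      ]
0.2 [0.48812925 0.41423739 0.2       ] [0.3701042  0.41807669 0.2       ]
```

Emit:
arm_command([
  [1, 2, 0, 50, 0, 0, 0],
  [1, 2, 0, 100, 0, 0, 0],
  [1, 2, 0, 140, 0, 0, 0],
  [1, 2, 0, 170, 0, 0, 0],
  [1, 2, 0, 185, 0, 0, 0],
  [1, 2, 0, 190, 0, 0, 0],
  [1, 2, 0, 192, 0, 0, 0],
  [1, 2, 0, 192, 0, 0, 0],
  [1, 2, 0, 192, 0, 0, 0],
  [1, 2, 0, 192, 0, 0, 0],
])

```text
t: 7.85
position: [0.3571, 0.297, 0.0111]
tool_rot: [-0.001, 0.984, -0.181, 0.001]
contact_force: [-0.3, -0.3, -0.9]
finger_gap: 0.025
finger_force: 25.0
```

Emit:
arm_command([
  [1, 0, 0, 1.2, 0, 0, 0],
  [1, 0, 0, 1.2, 0, 0, 0],
  [0.55, 0, 0, 1.2, 0, 0, 0],
  [0.55, 0, 0, 1.2, 0, 0, 0],
  [0.55, 0, 0, 1.2, 0, 0, 0],
  [0.55, 0, 0, 1.2, 0, 0, 0],
  [0.55, 0, 0, 1.2, 0, 0, 0],
])

```text
t: 8.55
position: [0.3566, 0.2965, 0.009]
tool_rot: [-0.0, 0.984, -0.181, -0.0]
contact_force: [-0.8, 0.3, -0.1]
finger_gap: 0.0419
finger_force: 0.0
```

Emit:
arm_command([
  [0.55, 0, 0, -15, 0, 0, 0],
  [0.55, 0, 0, -50, 0, 0, 0],
  [0.3, 0, 0, -100, 0, 0, 0],
  [0.3, 0, 0, -150, 0, 0, 0],
  [0.3, 0, 0, -190, 0, 0, 0],
  [0.3, 0, 0, -190, 0, 0, 0],
  [0.3, 0, 0, -190, 0, 0, 0],
])

```text
t: 9.25
position: [0.3566, 0.2966, 0.1996]
tool_rot: [-0.001, 0.984, -0.181, 0.0]
contact_force: [0.1, 0.4, -0.3]
finger_gap: 0.0652
finger_force: 0.0
```

Run:
```python
from h import *
s=state();im=get_image('wrist');a=im[130:330,220:420]
for t in ['nut_centre']: print(t,[(np.round(d['xyz'],3),round(d['confidence'],2)) for d in find_in(t,'wrist')])
b=get_image('scene')[145:215,345:445]
r=lambda x,h:cv2.resize(x,(int(x.shape[1]*h/x.shape[0]),h),interpolation=cv2.INTER_CUBIC)
cv2.imwrite('pics/w4.png',np.hstack([r(a,320),r(b,320)]))
delta([.580,-.2355,.2])
```

```text
nut_centre [(array([0.359, 0.298, 0.018]), 0.85)]
t 9.4 p [0.3556 0.2957 0.1974] yaw_y -110.8 gap 0.0654 F [ 0.2  0.1 -0.4]
d [398.6 416.7  -1.9]
```

View pics/w4.png

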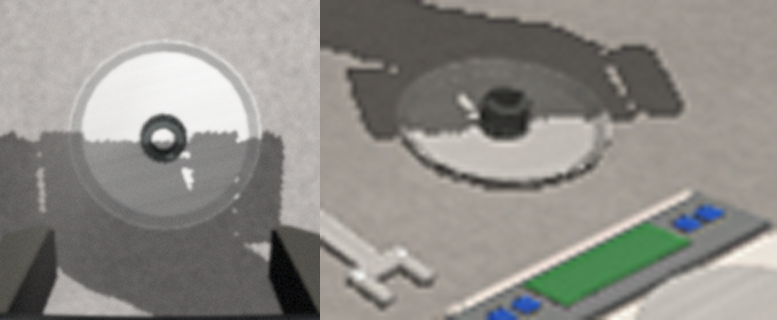

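The nut lies flat and central in the dish (crop (163,137), dish centre (165,135)). Back to the stud for the spacer.

Emit:
arm_command([
  [0.3, 100, 104, -20, 0, 0, 0],
  [0.3, 398, 416, -2, 0, 0, 0],
  [0.3, 398, 416, -2, 0, 0, 0],
  [0.3, 398, 416, -2, 0, 0, 0],
  [0.3, 398, 416, -2, 0, 0, 0],
  [0.3, 398, 416, -2, 0, 0, 0],
  [0.3, 398, 416, -2, 0, 0, 0],
  [0.3, 398, 416, -2, 0, 0, 0],
  [0.3, 398, 416, -2, 0, 0, 0],
  [0.3, 398, 416, -2, 0, 0, 0],
  [0.3, 398, 416, -2, 0, 0, 0],
  [0.3, 398, 416, -2, 0, 0, 0],
])

```text
t: 10.6
position: [0.5799, -0.2393, 0.1984]
tool_rot: [0.001, 0.983, -0.183, -0.002]
contact_force: [-1.2, 0.4, 0.5]
finger_gap: 0.0651
finger_force: 0.0
```

Emit:
arm_command([
  [0.3, 0, 0, 0, 0, 0, 0],
  [0.3, 0, 0, 0, 0, 0, 0],
  [0.3, 0, 0, 0, 0, 0, 0],
  [0.3, 0, 0, 0, 0, 0, 0],
])

```text
t: 11.0
position: [0.5806, -0.2316, 0.2006]
tool_rot: [-0.001, 0.984, -0.179, -0.001]
contact_force: [0.5, 0.2, 0.7]
finger_gap: 0.0652
finger_force: 0.0
```

Run:
```python
from h import *
s=state();im=get_image('wrist');cv2.imwrite('pics/w5.png',cv2.resize(im[100:320,220:420],None,fx=2.7,fy=2.7))
for t in ['spacer_centre']: print(t,[(np.round(d['xyz'],3),round(d['confidence'],2)) for d in find_in(t,'wrist')])
delta([.580,-.2355,.0765],-110.6)
m=cv2.inRange(cv2.cvtColor(im,cv2.COLOR_BGR2HSV),(18,90,80),(35,255,255));m[:190]=0;m[280:]=0;m[:,:280]=0;m[:,365:]=0
ys,xs=np.nonzero(m);print(len(xs),xs.min(),xs.max(),ys.min(),ys.max(),wpx(s,(xs.min()+xs.max()+1)/2,(ys.min()+ys.max()+1)/2,.083))
```

```text
spacer_centre [(array([ 0.578, -0.235,  0.082]), 0.84), (array([ 0.622, -0.099,  0.008]), 0.84), (array([ 0.752, -0.156,  0.008]), 0.82), (array([ 0.588, -0.409,  0.008]), 0.6)]
t 11.1 p [ 0.5807 -0.2323  0.2011] yaw_y -110.7 gap 0.0653 F [ 0.6  0.5 -0.1]
d [  0.5   3.3 124.6]
rot [-0.   0.  -0.1]
rot [0.000e+00 1.000e-01 1.799e+02]
1883 300 355 206 258 [ 0.57861435 -0.2369735   0.083     ]
```

View pics/w5.png

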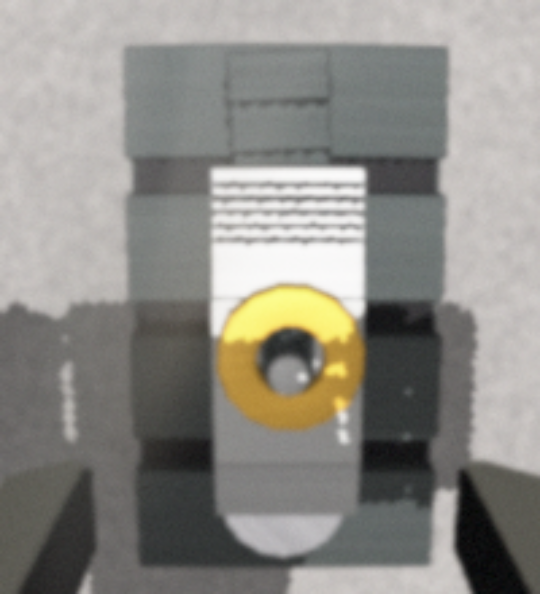

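Emit:
arm_command([
  [0.3, 0, 1.5, 50, 0, 0, 0],
  [0.3, 0, 1.5, 90, 0, 0, 0],
  [0.3, 0, 1.5, 115, 0, 0, 0],
  [0.3, 0, 1.5, 121, 0, 0, 0],
  [0.3, 0, 1.5, 121, 0, 0, 0],
  [0.3, 0, 1.5, 121, 0, 0, 0],
  [0.3, 0, 1.5, 121, 0, 0, 0],
  [0.3, 0, 1.5, 121, 0, 0, 0],
])

```text
t: 11.9
position: [0.5811, -0.2356, 0.0816]
tool_rot: [0.0, 0.984, -0.181, 0.001]
contact_force: [-1.1, 0.0, 0.8]
finger_gap: 0.065
finger_force: 0.0
```

Run:
```python
from h import *
delta([.5795,-.236,.0768],-110.6)
```

```text
t 11.9 p [ 0.5811 -0.2356  0.0816] yaw_y -110.8 gap 0.065 F [-1.1  0.   0.8]
d [-1.3  1.   4.8]
rot [-0.  -0.2 -0.2]
rot [ -0.3   0.  179.8]
```

Emit:
arm_command([
  [0.3, -1, 0, 4.5, 0, 0, 0],
  [0.3, -1, 0, 4.5, 0, 0, 0],
  [0.5, -1, 0, 4.5, 0, 0, 0],
  [1, -1, 0, 4.5, 0, 0, 0],
  [1, -1, 0, 4.5, 0, 0, 0],
  [1, -1, 0, 4.5, 0, 0, 0],
  [1, -1, 0, 4.5, 0, 0, 0],
  [1, -1, 0, 4.5, 0, 0, 0],
  [1, -1, 0, 4.5, 0, 0, 0],
], squeeze=25)

```text
t: 12.8
position: [0.5792, -0.235, 0.0755]
tool_rot: [0.0, 0.984, -0.181, 0.0]
contact_force: [-0.2, 0.4, -0.8]
finger_gap: 0.0426
finger_force: 25.0
```

Emit:
arm_command([
  [1, 0, 0, -2, 0, 0, 0],
  [1, 0, 0, -5, 0, 0, 0],
  [1, 0, 0, -8, 0, 0, 0],
  [1, 0, 0, -8, 0, 0, 0],
  [1, 0, 0, -8, 0, 0, 0],
])

```text
t: 13.3
position: [0.5793, -0.2348, 0.0836]
tool_rot: [-0.0, 0.984, -0.181, 0.0]
contact_force: [0.2, 0.0, -2.1]
finger_gap: 0.0432
finger_force: 25.0
```

Emit:
arm_command([
  [1, 0, 0, -15, 0, 0, 0],
  [1, 0, 0, -45, 0, 0, 0],
  [1, 0, 0, -85, 0, 0, 0],
  [1, 0, 0, -100, 0, 0, 0],
  [1, 0, 0, -100, 0, 0, 0],
])

```text
t: 13.8
position: [0.5808, -0.2357, 0.1865]
tool_rot: [0.001, 0.984, -0.181, 0.003]
contact_force: [0.1, -0.2, -0.8]
finger_gap: 0.043
finger_force: 25.0
```

Run:
```python
from h import *
delta([.366,-.302,.17])
```

```text
t 13.8 p [ 0.5808 -0.2357  0.1865] yaw_y -110.8 gap 0.043 F [ 0.1 -0.2 -0.8]
d [-177.3  138.3   15.3]
```

Emit:
arm_command([
  [1, -70, 55, -5, 0, 0, 0],
  [1, -177, 138, 5, 0, 0, 0],
  [1, -177, 138, 5, 0, 0, 0],
  [1, -177, 138, 5, 0, 0, 0],
  [1, -177, 138, 5, 0, 0, 0],
  [1, -177, 138, 5, 0, 0, 0],
  [1, -177, 138, 5, 0, 0, 0],
  [1, -177, 138, 5, 0, 0, 0],
  [1, -177, 138, 5, 0, 0, 0],
  [1, -177, 138, 5, 0, 0, 0],
  [1, -177, 138, 5, 0, 0, 0],
])

```text
t: 14.9
position: [0.3653, -0.3006, 0.1783]
tool_rot: [-0.0, 0.984, -0.18, -0.0]
contact_force: [-0.0, -0.2, -2.3]
finger_gap: 0.0431
finger_force: 25.0
```

Run:
```python
from h import *
delta([.366,-.302,.06])
s=state();im=get_image('wrist');cv2.imwrite('pics/w6.png',cv2.resize(im[80:380,190:450],None,fx=2,fy=2))
print('peg',wproj(s,[.366,-.302,.048]),'base',wproj(s,[.366,-.302,.024]))
for t in ['spacer_stand','spacer_centre']: print(t,[(np.round(d['xyz'],3),round(d['confidence'],2)) for d in find_in(t,'wrist')])
```

```text
t 14.9 p [ 0.3653 -0.3006  0.1783] yaw_y -110.8 gap 0.0431 F [-0.  -0.2 -2.3]
d [  1.2   1.1 118.3]
peg [321.98554873 227.72428107] base [321.94224267 221.68630825]
spacer_stand [(array([ 0.361, -0.311,  0.014]), 0.72)]
spacer_centre [(array([ 0.618, -0.1  ,  0.006]), 0.63), (array([ 0.368, -0.301,  0.187]), 0.59)]
```

View pics/w6.png

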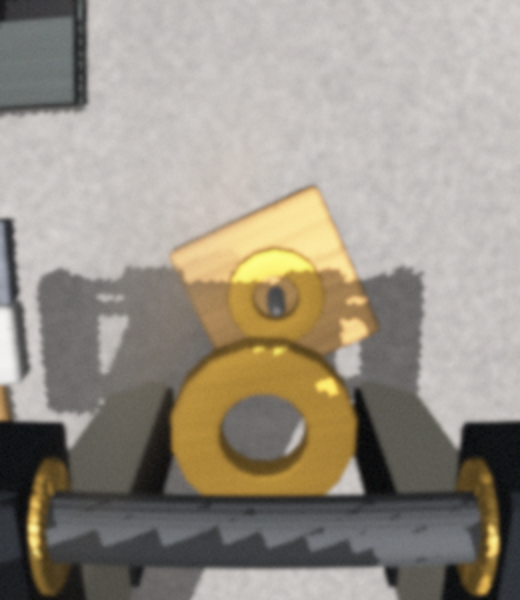

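Stand ring at full-image (328,226) with peg tip (328.5,231), about 6 px right of my prediction. The held spacer is centred between the fingers at (322,289).

Run:
```python
from h import *
s=state()
a=wpx(s,328,226,.024);b=wpx(s,328.5,231,.046);r=wpx(s,322,289.5,s['position'][2]+.009)
print(a,b,'held',r)
g=(a+b)/2; delta([*(g[:2]-r[:2]+np.array(s['position'])[:2]),.0255])
```

```text
[ 0.36003342 -0.30582834  0.024     ] [ 0.36064445 -0.30609162  0.046     ] held [ 0.36828023 -0.30298812  0.18741987]
t 15.05 p [ 0.3649 -0.3008  0.1784] yaw_y -110.8 gap 0.0432 F [-0.6 -0.1 -0.3]
d [ -6.4   5.6 152.9]
```

Emit:
arm_command([
  [1, -4.5, 5.6, 40, 0, 0, 0],
  [1, -4.5, 5.6, 80, 0, 0, 0],
  [1, -4.5, 5.6, 105, 0, 0, 0],
  [1, -4.5, 5.6, 114, 0, 0, 0],
  [1, -4.5, 5.6, 114, 0, 0, 0],
  [1, -4.5, 5.6, 114, 0, 0, 0],
  [1, -4.5, 5.6, 114, 0, 0, 0],
  [1, -4.5, 5.6, 114, 0, 0, 0],
])

```text
t: 15.85
position: [0.3593, -0.3051, 0.0656]
tool_rot: [0.001, 0.984, -0.181, 0.001]
contact_force: [0.3, -0.0, -0.9]
finger_gap: 0.0435
finger_force: 25.0
```

Run:
```python
from h import *
delta([.3603,-.306,.0255])
s=state();im=get_image('wrist');cv2.imwrite('pics/w7.png',cv2.resize(im[180:340,220:430],None,fx=2.8,fy=2.8))
```

```text
t 15.85 p [ 0.3593 -0.3051  0.0656] yaw_y -110.8 gap 0.0435 F [ 0.3 -0.  -0.9]
d [ 1.2  0.5 40.1]
```

View pics/w7.png

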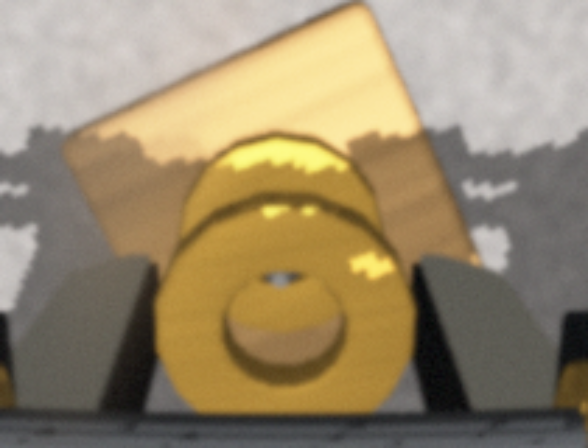

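The peg tip shows at the top of the bore, full-image (321,279). The bore's top centre is (321.5,296).

Run:
```python
from h import *
s=state();p,Rm=tool(s)
r=wpx(s,321.5,296.5,.0746);g=wpx(s,321.1,279.3,.047)
print(r,g,'tool diff mm',(Rm.T@(g-r)*1000).round(1), 'stand ring outer top edge', wpx(s,320,180+132/2.8,.024))
```

```text
[ 0.35932398 -0.30571126  0.0746    ] [ 0.35760937 -0.30485878  0.047     ] tool diff mm [-2.  -0.2 27.6] stand ring outer top edge [ 0.37957351 -0.31256298  0.024     ]
```

Emit:
arm_command([
  [1, -1.5, 0, 0, 0, 0, 0],
  [1, -1.5, 0, 10, 0, 0, 0],
  [1, -1.5, 0, 20, 0, 0, 0],
  [1, -1.5, 0, 30, 0, 0, 0],
  [1, -1.5, 0, 38, 0, 0, 0],
  [1, -1.5, 0, 40, 0, 0, 0],
  [1, -1.5, 0, 40, 0, 0, 0],
  [1, -1.5, 0, 40, 0, 0, 0],
])

```text
t: 16.7
position: [0.3567, -0.3037, 0.0242]
tool_rot: [-0.0, 0.984, -0.181, -0.0]
contact_force: [-0.3, 0.5, -0.1]
finger_gap: 0.0428
finger_force: 25.3
```

Emit:
arm_command([
  [0.4, 0, 0, 0, 0, 0, 0],
  [0.4, 0, 0, 0, 0, 0, 0],
  [0.4, 0, 0, 0, 0, 0, 0],
  [0.4, 0, 0, 0, 0, 0, 0],
  [0.4, 0, 0, 0, 0, 0, 0],
  [0.4, 0, 0, -20, 0, 0, 0],
  [0.2, 0, 0, -70, 0, 0, 0],
  [0.2, 0, 0, -120, 0, 0, 0],
  [0.2, 0, 0, -165, 0, 0, 0],
  [0.2, 0, 0, -165, 0, 0, 0],
  [0.2, 0, 0, -165, 0, 0, 0],
])

```text
t: 17.8
position: [0.3574, -0.3041, 0.1902]
tool_rot: [0.0, 0.984, -0.181, 0.001]
contact_force: [-0.2, -0.0, -0.3]
finger_gap: 0.0747
finger_force: 0.0
```

Run:
```python
from h import *
s=state();a=get_image('wrist')[130:330,220:420];b=get_image('scene')[225:275,125:185]
print([(np.round(d['xyz'],3),round(d['confidence'],2)) for d in find_in('spacer_centre','wrist')])
r=lambda x,h:cv2.resize(x,(int(x.shape[1]*h/x.shape[0]),h),interpolation=cv2.INTER_CUBIC)
cv2.imwrite('pics/w8.png',np.hstack([r(a,350),r(b,350)]))
delta([.580,-.2355,.19],-110.6)
```

```text
[(array([ 0.618, -0.104,  0.007]), 0.75), (array([ 0.355, -0.304,  0.031]), 0.67)]
t 17.95 p [ 0.3562 -0.3031  0.1879] yaw_y -110.8 gap 0.0743 F [-0.6  0.1 -0.4]
d [ 185.2 -142.7   -2.6]
rot [-0.1  0.2 -0.2]
rot [3.000e-01 1.000e-01 1.798e+02]
```

View pics/w8.png

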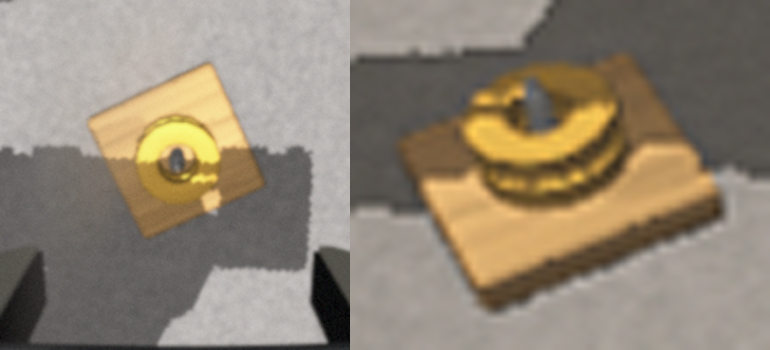

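The spacer sits flat on the lower ring, with the peg through it at crop (177,160). Next the strap.

Emit:
arm_command([
  [0.15, 60, -46, -8, 0, 0, 0],
  [0.15, 185, -142, -2, 0, 0, 0],
  [0.15, 185, -142, -2, 0, 0, 0],
  [0.15, 185, -142, -2, 0, 0, 0],
  [0.15, 185, -142, -2, 0, 0, 0],
  [0.15, 185, -142, -2, 0, 0, 0],
  [0.15, 185, -142, -2, 0, 0, 0],
  [0.15, 185, -142, -2, 0, 0, 0],
  [0.15, 185, -142, -2, 0, 0, 0],
  [0.15, 185, -142, -2, 0, 0, 0],
  [0.15, 185, -142, -2, 0, 0, 0],
  [0.15, 185, -142, -2, 0, 0, 0],
])

```text
t: 19.15
position: [0.5803, -0.2373, 0.1918]
tool_rot: [-0.0, 0.983, -0.181, 0.0]
contact_force: [-0.8, 0.3, -1.3]
finger_gap: 0.0793
finger_force: 0.0
```

Run:
```python
from h import *
s=state();im=get_image('wrist')
delta([.5796,-.236,.048],-110.6)
g=cv2.cvtColor(im,cv2.COLOR_BGR2GRAY).astype(float)
print('stud/strap pred',wproj(s,[.5796,-.236,.104]),wproj(s,[.5796,-.236,.075]))
for v in (190,200,210,220): # strap edges, by column gradient
    d=np.diff(cv2.GaussianBlur(g[v-2:v+3].mean(0)[None],(5,1),0)[0])[270:375]
    l,r=270+d.argmax(),270+d.argmin();print(v,l,r,wpx(s,(l+r)/2+.5,v,.075))
```

```text
t 19.2 p [ 0.5804 -0.2372  0.1917] yaw_y -110.8 gap 0.0792 F [-0.6  0.4  0.8]
d [ -1.2  -0.8 143.7]
rot [-0.  -0.  -0.2]
rot [ -0.    0.  179.8]
stud/strap pred [319.24262064 244.12267007] [319.44984043 234.35953852]
190 289 348 [ 0.61245004 -0.24822052  0.075     ]
200 290 348 [ 0.60505235 -0.24579747  0.075     ]
210 290 348 [ 0.597733   -0.24299305  0.075     ]
220 328 348 [ 0.58506715 -0.25399864  0.075     ]
```

Emit:
arm_command([
  [0.15, -0.5, -0.5, 50, 0, 0, 0],
  [0.15, -0.5, -0.5, 90, 0, 0, 0],
  [0.15, -0.5, -0.5, 120, 0, 0, 0],
  [0.15, -0.5, -0.5, 138, 0, 0, 0],
  [0.15, -0.5, -0.5, 142, 0, 0, 0],
  [0.15, -0.5, -0.5, 142, 0, 0, 0],
  [0.5, -0.5, -0.5, 142, 0, 0, 0],
  [1, -0.5, -0.5, 142, 0, 0, 0],
  [1, -0.5, -0.5, 142, 0, 0, 0],
  [1, -0.5, -0.5, 142, 0, 0, 0],
  [1, -0.5, -0.5, 142, 0, 0, 0],
  [1, -0.5, -0.5, 142, 0, 0, 0],
], squeeze=55)

```text
t: 20.4
position: [0.5807, -0.236, 0.05]
tool_rot: [-0.0, 0.984, -0.181, 0.0]
contact_force: [-0.2, 1.9, 2.4]
finger_gap: 0.0449
finger_force: 55.0
```

Emit:
arm_command([
  [1, 0, 0, 0, 0, 0, 0],
  [1, 0, 0, 0, 0, 0, 0],
  [1, 0, 0, 0, 0, 0, 0],
])

```text
t: 20.7
position: [0.5807, -0.236, 0.05]
tool_rot: [-0.0, 0.984, -0.181, 0.0]
contact_force: [-0.2, 2.5, 4.8]
finger_gap: 0.0445
finger_force: 55.0
```

Emit:
arm_command([
  [1, 0, 0, -4, 0, 0, 0],
  [1, 0, 0, -12, 0, 0, 0],
  [1, 0, 0, -22, 0, 0, 0],
  [1, 0, 0, -34, 0, 0, 0],
  [1, 0, 0, -46, 0, 0, 0],
  [1, 0, 0, -58, 0, 0, 0],
  [1, 0, 0, -72, 0, 0, 0],
  [1, 0, 0, -90, 0, 0, 0],
  [1, 0, 0, -110, 0, 0, 0],
  [1, 0, 0, -110, 0, 0, 0],
  [1, 0, 0, -110, 0, 0, 0],
])

```text
t: 21.8
position: [0.5802, -0.2364, 0.1599]
tool_rot: [-0.0, 0.984, -0.181, 0.0]
contact_force: [-0.7, -0.4, -7.2]
finger_gap: 0.0448
finger_force: 55.0
```

Run:
```python
from h import *
delta([.443,-.018,.15],-88.7)
print([(t,[(np.round(d['xyz'],3),round(d['confidence'],2)) for d in (get_image('side') is not None and find_in(t,'side'))]) for t in ('coupon_centre','step_block','strap_centre')])
```

```text
t 21.8 p [ 0.5802 -0.2364  0.1599] yaw_y -110.8 gap 0.0448 F [-0.7 -0.4 -7.2]
d [-205.9 -155.4    9.8]
rot [  0.   -0.  -22.1]
rot [-1.000e-01 -0.000e+00  1.579e+02]
[('coupon_centre', [(array([ 0.525, -0.225,  0.052]), 0.62), (array([ 0.354, -0.325,  0.012]), 0.3)]), ('step_block', [(array([ 0.637, -0.265,  0.054]), 0.7)]), ('strap_centre', [(array([ 0.557, -0.244,  0.177]), 0.91)])]
```

Emit:
arm_command([
  [1, -15, -11, -5, 0, 0, 0],
  [1, -40, -30, -5, 0, 0, -2],
  [1, -70, -53, -5, 0, 0, -5],
  [1, -100, -76, -5, 0, 0, -9],
  [1, -130, -98, -5, 0, 0, -13],
  [1, -160, -121, -5, 0, 0, -17],
  [1, -185, -140, -5, 0, 0, -20],
  [1, -200, -151, -5, 0, 0, -22],
  [1, -206, -155, -5, 0, 0, -22],
  [1, -206, -155, -5, 0, 0, -22],
  [1, -206, -155, -5, 0, 0, -22],
  [1, -206, -155, -5, 0, 0, -22],
])

```text
t: 23.3
position: [0.444, -0.02, 0.1646]
tool_rot: [0.001, 1.0, 0.009, 0.001]
contact_force: [-0.0, -0.4, -6.7]
finger_gap: 0.0443
finger_force: 55.0
```

Run:
```python
from h import *
delta([.443,-.018,.10],-88.7)
s=state();im=get_image('wrist')
P=lambda x,y,z:wproj(s,[x,y,z])
a=np.radians(1.3);c=np.array([.443,-.0175]);x=np.array([np.cos(a),np.sin(a)]);y=np.array([-x[1],x[0]])
for (u,v,z) in [(80,42.5,.01),(80,-42.5,.01),(-80,42.5,.01),(-80,-42.5,.01)]:
    q=wproj(s,[*(c+x*u/1e3+y*v/1e3),z]);print(q.round());cv2.circle(im,tuple(int(t) for t in q.round()),4,(0,0,255),1)
cv2.imwrite('pics/w9.png',im)
print([(np.round(d['xyz'],3),round(d['confidence'],2)) for d in find_in('rack','wrist')])
```

```text
t 23.3 p [ 0.444  -0.02    0.1646] yaw_y -89.0 gap 0.0443 F [-0.  -0.4 -6.7]
d [-1.  -2.1 64.6]
rot [ 0.1 -0.1 -0.3]
rot [-1.000e-01 -1.000e-01  1.797e+02]
[267. 134.]
[366. 133.]
[274. 306.]
[363. 306.]
[(array([ 0.499, -0.019,  0.007]), 0.76), (array([ 0.377, -0.286,  0.015]), 0.51)]
```

View pics/w9.png

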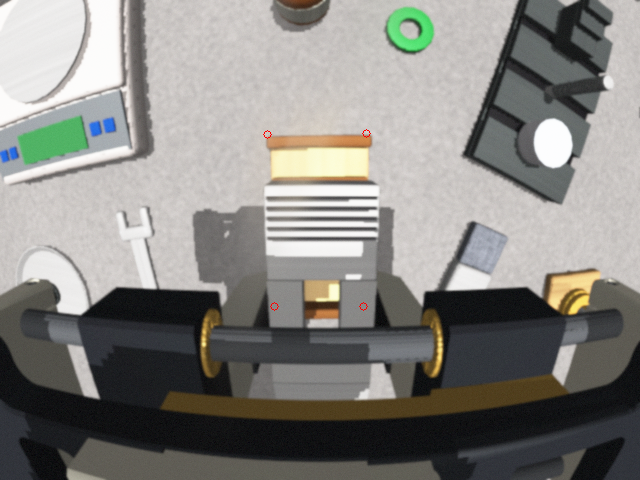

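Run:
```python
from h import *
s=state()
for u,v,z in [(268,136,.032),(372,136,.032),(271,149,.032),(371,148,.032),(272,176,.01),(369,176,.01)]: print(u,v,wpx(s,u,v,z).round(4))
delta(None)
```

```text
268 136 [0.5187 0.0236 0.032 ]
372 136 [ 0.5201 -0.0597  0.032 ]
271 149 [0.5082 0.0211 0.032 ]
371 148 [ 0.5104 -0.0592  0.032 ]
272 176 [0.4844 0.0231 0.01  ]
369 176 [ 0.4858 -0.0611  0.01  ]
t 23.4 p [ 0.4435 -0.0195  0.1644] yaw_y -89.0 gap 0.0445 F [-0.  -0.1 -7.2]
```

Emit:
arm_command([
  [1, -2, -1, 25, 0, 0, 0],
  [1, -2, -1, 55, 0, 0, 0],
  [1, -2, -1, 85, 0, 0, 0],
  [1, -2, -1, 110, 0, 0, 0],
  [1, -2, -1, 128, 0, 0, 0],
  [1, -2, -1, 138, 0, 0, 0],
  [1, -2, -1, 144, 0, 0, 0],
  [1, -2, -1, 144, 0, 0, 0],
  [1, -2, -1, 144, 0, 0, 0],
])

```text
t: 24.3
position: [0.4416, -0.0175, 0.0211]
tool_rot: [0.0, 1.0, 0.01, 0.001]
contact_force: [-0.7, 0.2, -6.0]
finger_gap: 0.0446
finger_force: 55.0
```

Emit:
arm_command([
  [1, 0, 0, 2, 0, 0, 0],
  [1, 0, 0, 3.5, 0, 0, 0],
  [1, 0, 0, 3.5, 0, 0, 0],
  [1, 0, 0, 3.5, 0, 0, 0],
])

```text
t: 24.7
position: [0.4409, -0.0173, 0.0172]
tool_rot: [-0.0, 1.0, 0.01, 0.0]
contact_force: [-1.0, 1.2, -6.7]
finger_gap: 0.0445
finger_force: 55.0
```

Emit:
arm_command([
  [1, 0, 0, 0.7, 0, 0, 0],
  [1, 0, 0, 0.7, 0, 0, 0],
  [1, 0, 0, 1.2, 0, 0, 0],
  [1, 0, 0, 1.2, 0, 0, 0],
])

```text
t: 25.1
position: [0.4409, -0.0173, 0.0169]
tool_rot: [-0.0, 1.0, 0.01, 0.0]
contact_force: [-2.9, -0.6, 8.5]
finger_gap: 0.0444
finger_force: 55.0
```

Emit:
arm_command([
  [0.3, 0, 0, 0, 0, 0, 0],
  [0.3, 0, 0, 0, 0, 0, 0],
  [0.3, 0, 0, 0, 0, 0, 0],
  [0.3, 0, 0, 0, 0, 0, 0],
  [0.3, 0, 0, 0, 0, 0, 0],
  [0.3, 0, 0, -20, 0, 0, 0],
  [0.3, 0, 0, -70, 0, 0, 0],
  [0.3, 0, 0, -120, 0, 0, 0],
  [0.3, 0, 0, -165, 0, 0, 0],
  [0.3, 0, 0, -165, 0, 0, 0],
  [0.3, 0, 0, -165, 0, 0, 0],
])

```text
t: 26.2
position: [0.441, -0.0173, 0.1815]
tool_rot: [-0.0, 1.0, 0.01, 0.001]
contact_force: [-0.3, 0.8, -0.8]
finger_gap: 0.065
finger_force: 0.0
```

Run:
```python
from h import *
s=state()
a=get_image('wrist')[90:330,200:440];b=get_image('scene')[190:365,125:335]
cv2.imwrite('pics/w10raw.png',b)
r=lambda x,h:cv2.resize(x,(int(x.shape[1]*h/x.shape[0]),h),interpolation=cv2.INTER_CUBIC)
cv2.imwrite('pics/w10.png',np.hstack([r(a,360),r(b,360)]))
for c in ('scene','wrist'): print(c,[(np.round(d['xyz'],3),round(d['confidence'],2)) for d in find_in('coupon_centre',c)])
delta([.528,-.216,.18],-110.6)
```

```text
scene [(array([ 0.537, -0.217,  0.054]), 0.84)]
wrist [(array([ 0.525, -0.209,  0.061]), 0.79)]
t 26.4 p [ 0.4395 -0.0173  0.1792] yaw_y -88.8 gap 0.0652 F [-0.5  0.3  0.1]
d [ 84.4 200.5  -1.2]
rot [ 0.   0.2 21.8]
rot [-3.000e-01  1.000e-01 -1.582e+02]
```

View pics/w10.png

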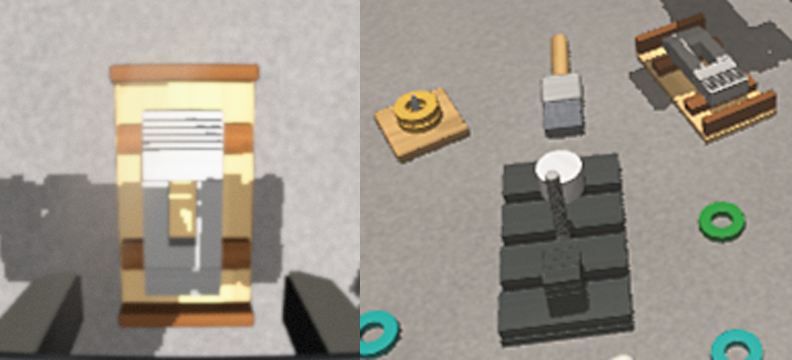

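Strap lies on both bearers between the stops; the step block and disc still stand on the plate. Now above the disc.

Emit:
arm_command([
  [0.2, 84, 200, -5, 0, 0, 22],
  [0.2, 84, 200, -5, 0, 0, 22],
  [0.2, 84, 200, -5, 0, 0, 22],
  [0.2, 84, 200, -5, 0, 0, 22],
  [0.2, 84, 200, -5, 0, 0, 22],
  [0.2, 84, 200, -5, 0, 0, 22],
  [0.2, 84, 200, -5, 0, 0, 22],
  [0.2, 84, 200, -5, 0, 0, 22],
  [0.2, 84, 200, -5, 0, 0, 22],
  [0.2, 84, 200, -5, 0, 0, 22],
  [0.2, 84, 200, -5, 0, 0, 22],
])

```text
t: 27.5
position: [0.5289, -0.2148, 0.186]
tool_rot: [-0.0, 0.984, -0.18, 0.0]
contact_force: [-0.3, -0.3, -0.1]
finger_gap: 0.0743
finger_force: 0.0
```

Run:
```python
from h import *
print('scene disc',px('scene',221.3,271.2,.055))
s=state();im=get_image('wrist')
h=cv2.cvtColor(im,cv2.COLOR_BGR2HSV);q=wproj(s,[.528,-.216,.055]);print('pred',q)
m=((h[...,2]>190)&(h[...,1]<40)).astype(np.uint8)
n,l,st,ce=cv2.connectedComponentsWithStats(m)
for i in range(1,n):
    if st[i,4]>200 and np.hypot(*(ce[i]-q))<60:
        x,y,w,hh,_=st[i];print(st[i],ce[i].round(1),wpx(s,x+w/2,y+hh/2,.055))
print([(np.round(d['xyz'],3),round(d['confidence'],2)) for d in find_in('coupon_centre','wrist')])
cv2.imwrite('pics/w11.png',im)
delta([.528,-.216,.033],-110.6)
```

```text
scene disc [ 0.53044005 -0.21446632  0.055     ]
pred [322.39200929 229.38892183]
[ 298  205   49   48 1734] [321.8 227.4] [ 0.52827554 -0.21619957  0.055     ]
[]
t 27.6 p [ 0.5289 -0.2152  0.1859] yaw_y -110.8 gap 0.0748 F [-0.4  0.3  0.4]
d [ -0.6   1.1 152.9]
rot [-0.  -0.  -0.2]
rot [ -0.    0.  179.8]
```

Emit:
arm_command([
  [0.2, -0.5, 1, 50, 0, 0, 0],
  [0.2, -0.5, 1, 95, 0, 0, 0],
  [0.2, -0.5, 1, 130, 0, 0, 0],
  [0.2, -0.5, 1, 147, 0, 0, 0],
  [0.2, -0.5, 1, 152, 0, 0, 0],
  [0.2, -0.5, 1, 152, 0, 0, 0],
  [0.35, -0.5, 1, 152, 0, 0, 0],
  [0.5, -0.5, 1, 152, 0, 0, 0],
  [1, -0.5, 1, 152, 0, 0, 0],
  [1, -0.5, 1, 152, 0, 0, 0],
  [1, -0.5, 1, 152, 0, 0, 0],
  [1, -0.5, 1, 152, 0, 0, 0],
], squeeze=25)

```text
t: 28.8
position: [0.5284, -0.2163, 0.0343]
tool_rot: [-0.0, 0.984, -0.181, 0.0]
contact_force: [-1.1, 1.1, 3.0]
finger_gap: 0.0415
finger_force: 25.0
```

Emit:
arm_command([
  [1, 0, 0, 0, 0, 0, 0],
  [1, 0, 0, 0, 0, 0, 0],
  [1, 0, 0, 0, 0, 0, 0],
])

```text
t: 29.1
position: [0.5284, -0.2163, 0.0343]
tool_rot: [-0.0, 0.984, -0.181, 0.0]
contact_force: [0.5, 1.1, 6.1]
finger_gap: 0.0413
finger_force: 25.0
```

Emit:
arm_command([
  [1, 0, 0, -4, 0, 0, 0],
  [1, 0, 0, -15, 0, 0, 0],
  [1, 0, 0, -40, 0, 0, 0],
  [1, 0, 0, -75, 0, 0, 0],
  [1, 0, 0, -115, 0, 0, 0],
  [1, 0, 0, -150, 0, 0, 0],
  [1, 0, 0, -170, 0, 0, 0],
  [1, 0, 0, -170, 0, 0, 0],
  [1, 0, 0, -170, 0, 0, 0],
  [1, 0, 0, -170, 0, 0, 0],
])

```text
t: 30.1
position: [0.5268, -0.2157, 0.202]
tool_rot: [-0.0, 0.984, -0.181, -0.002]
contact_force: [0.6, 0.5, -1.4]
finger_gap: 0.0416
finger_force: 25.0
```

Run:
```python
from h import *
delta([.631,.238,.20])
print('bottle top',px('scene',351,257,.09),px('scene',365,296,.09))
```

```text
t 30.1 p [ 0.5268 -0.2157  0.202 ] yaw_y -110.8 gap 0.0416 F [ 0.6  0.5 -1.4]
d [ -63.9 -461.2    2.3]
bottle top [ 0.64640139 -0.00091791  0.09      ] [ 0.73688285 -0.03136466  0.09      ]
```

Emit:
arm_command([
  [1, -3, -20, -10, 0, 0, 0],
  [1, -9, -60, -20, 0, 0, 0],
  [1, -15, -105, -20, 0, 0, 0],
  [1, -21, -150, -20, 0, 0, 0],
  [1, -27, -195, -20, 0, 0, 0],
  [1, -34, -240, -20, 0, 0, 0],
  [1, -40, -285, -20, 0, 0, 0],
  [1, -46, -330, -20, 0, 0, 0],
  [1, -52, -375, -20, 0, 0, 0],
  [1, -58, -415, -15, 0, 0, 0],
  [1, -62, -445, -8, 0, 0, 0],
  [1, -64, -461, 0, 0, 0, 0],
])

```text
t: 31.3
position: [0.6308, 0.2415, 0.2009]
tool_rot: [-0.0, 0.984, -0.178, -0.002]
contact_force: [1.0, -0.2, -1.3]
finger_gap: 0.0413
finger_force: 25.0
```

Emit:
arm_command([
  [1, 0, 0, 0, 0, 0, 0],
  [1, 0, 0, 0, 0, 0, 0],
  [1, 0, 0, 0, 0, 0, 0],
  [1, 0, 0, 0, 0, 0, 0],
  [1, 0, 0, 0, 0, 0, 0],
])

```text
t: 31.8
position: [0.6325, 0.2357, 0.2046]
tool_rot: [-0.0, 0.983, -0.182, 0.001]
contact_force: [-0.4, -0.2, -1.8]
finger_gap: 0.0415
finger_force: 25.0
```

Run:
```python
from h import *
delta([.631,.238,.074])
s=state();cv2.imwrite('pics/w12.png',get_image('wrist'))
print('pan pred',wproj(s,[.631,.238,.064]))
for c in ('wrist','scene'):
    if c=='scene': get_image(c)
    print([(np.round(d['xyz'],3),round(d['confidence'],2)) for d in find_in('pan',c)])
```

```text
t 31.8 p [0.6325 0.2357 0.2046] yaw_y -111.0 gap 0.0415 F [-0.4 -0.2 -1.8]
d [ -2.4  -1.6 130.6]
pan pred [318.83126799 229.07540306]
[(array([0.646, 0.217, 0.053]), 0.56)]
[(array([0.626, 0.211, 0.054]), 0.74)]
```

View pics/w12.png

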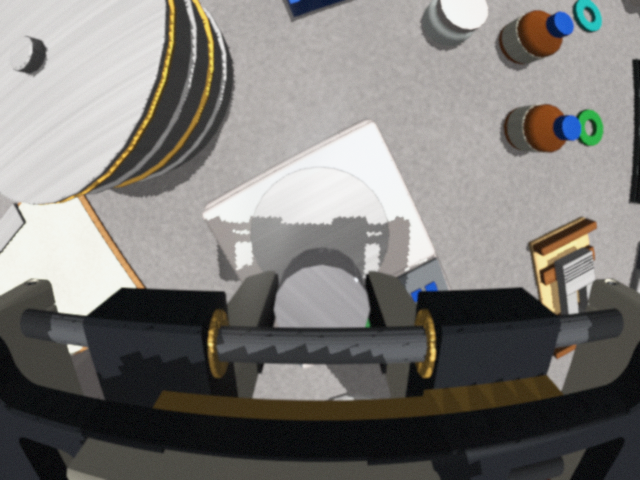

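The pan is at wrist px about (319.5,236), and the held disc at (322,297). The pot at left may be near the gripper body, so I'll check clearance.

Run:
```python
from h import *
s=state();p,Rm=tool(s)
print('pan',wpx(s,319.5,236.5,.064))
for z in (.1,.14,.18,.22,.26): print(z,'knob',px('scene',587,211,z).round(3),wpx(s,28,52,z).round(3))
for z in (0,.1,.15,.2): print(z,'rim pts tool mm',[(Rm.T@(wpx(s,u,v,z)-p)*1000).round() [:2] for u,v in ((170,30),(150,110),(90,185),(222,110),(170,185))])
delta([.6295,.236,.074])
```

```text
pan [0.62435605 0.24112711 0.064     ]
0.1 knob [0.778 0.484 0.1  ] [0.892 0.426 0.1  ]
0.14 knob [0.802 0.428 0.14 ] [0.863 0.394 0.14 ]
0.18 knob [0.826 0.372 0.18 ] [0.834 0.363 0.18 ]
0.22 knob [0.851 0.316 0.22 ] [0.805 0.331 0.22 ]
0.26 knob [0.875 0.26  0.26 ] [0.776 0.3   0.26 ]
0 rim pts tool mm [array([ 200., -159.]), array([ 113., -180.]), array([  36., -265.]), array([107., -99.]), array([  31., -160.])]
0.1 rim pts tool mm [array([ 164., -116.]), array([ 101., -132.]), array([  45., -194.]), array([ 96., -72.]), array([  42., -116.])]
0.15 rim pts tool mm [array([147., -94.]), array([  95., -107.]), array([  50., -158.]), array([ 91., -59.]), array([ 47., -95.])]
0.2 rim pts tool mm [array([129., -73.]), array([ 89., -83.]), array([  54., -122.]), array([ 86., -45.]), array([ 52., -73.])]
t 32.0 p [0.6321 0.2371 0.2041] yaw_y -110.8 gap 0.0417 F [ 0.8 -0.1 -1. ]
d [ -2.1   2.  130.1]
```

Pot clearance is about 40 mm and the pan centre about (0.628,0.2395). Descending.

Emit:
arm_command([
  [1, -4.5, -1, 30, 0, 0, 0],
  [1, -4.5, -1, 65, 0, 0, 0],
  [1, -4.5, -1, 95, 0, 0, 0],
  [1, -4.5, -1, 112, 0, 0, 0],
  [1, -4.5, -1, 122, 0, 0, 0],
  [1, -4.5, -1, 125, 0, 0, 0],
  [1, -4.5, -1, 125, 0, 0, 0],
  [1, -4.5, -1, 125, 0, 0, 0],
  [1, -4.5, -1, 125, 0, 0, 0],
])

```text
t: 32.9
position: [0.6291, 0.2401, 0.0801]
tool_rot: [-0.001, 0.984, -0.181, 0.001]
contact_force: [0.6, -0.5, -0.8]
finger_gap: 0.0419
finger_force: 25.0
```

Emit:
arm_command([
  [1, 0, 0, 3, 0, 0, 0],
  [1, 0, 0, 5, 0, 0, 0],
  [1, 0, 0, 5.5, 0, 0, 0],
  [1, 0, 0, 5.5, 0, 0, 0],
  [1, 0, 0, 5.5, 0, 0, 0],
])

```text
t: 33.4
position: [0.6282, 0.2398, 0.0734]
tool_rot: [0.0, 0.984, -0.181, -0.0]
contact_force: [0.2, -1.2, 0.4]
finger_gap: 0.0413
finger_force: 25.0
```

Emit:
arm_command([
  [1, 0, 0, 0.3, 0, 0, 0],
  [1, 0, 0, 0.6, 0, 0, 0],
  [1, 0, 0, 0.6, 0, 0, 0],
])

```text
t: 33.7
position: [0.6282, 0.2398, 0.0734]
tool_rot: [-0.0, 0.984, -0.181, -0.0]
contact_force: [-2.9, -0.2, 5.0]
finger_gap: 0.0416
finger_force: 25.0
```

Firm contact at the expected height, so I release gently and retreat.

Emit:
arm_command([
  [0.5, 0, 0, -0.5, 0, 0, 0],
  [0.35, 0, 0, -0.5, 0, 0, 0],
  [0.3, 0, 0, -0.5, 0, 0, 0],
  [0.3, 0, 0, -0.5, 0, 0, 0],
  [0.3, 0, 0, -0.5, 0, 0, 0],
  [0.3, 0, 0, -15, 0, 0, 0],
  [0.3, 0, 0, -55, 0, 0, 0],
  [0.3, 0, 0, -105, 0, 0, 0],
  [0.3, 0, 0, -140, 0, 0, 0],
  [0.3, 0, 0, -140, 0, 0, 0],
  [0.3, 0, 0, -140, 0, 0, 0],
  [0.3, 0, 0, -140, 0, 0, 0],
])

```text
t: 34.9
position: [0.6273, 0.2396, 0.2117]
tool_rot: [0.001, 0.984, -0.181, -0.001]
contact_force: [-0.2, 0.7, -0.8]
finger_gap: 0.0652
finger_force: 0.0
```

Run:
```python
from h import *
delta(None);s=state();get_image('wrist');get_image('scene');get_image('side')
for t in ['coupon_centre','nut_centre','spacer_centre','strap_centre','step_block']:
  for c in ('wrist','scene','side'): print(t,c,[(np.round(d['xyz'],3).tolist(),round(d['confidence'],2)) for d in find_in(t,c)])
```

```text
t 34.9 p [0.6273 0.2396 0.2117] yaw_y -110.8 gap 0.0652 F [-0.2  0.7 -0.8]
coupon_centre wrist [([0.628, 0.24, 0.096], 0.72)]
coupon_centre scene [([0.635, 0.229, 0.09], 0.71)]
coupon_centre side [([0.625, 0.226, 0.086], 0.78)]
nut_centre wrist []
nut_centre scene [([0.358, 0.292, 0.015], 0.52)]
nut_centre side [([0.354, 0.288, 0.012], 0.45)]
spacer_centre wrist [([0.749, -0.148, 0.01], 0.9), ([0.622, -0.097, 0.007], 0.62), ([0.626, 0.239, 0.096], 0.36)]
spacer_centre scene [([0.624, -0.099, 0.014], 0.89), ([0.752, -0.152, 0.01], 0.87), ([0.595, -0.411, 0.008], 0.73), ([0.363, -0.306, 0.034], 0.54), ([0.59, -0.24, 0.024], 0.54)]
spacer_centre side [([0.582, -0.416, 0.012], 0.88), ([0.755, -0.158, 0.011], 0.75), ([0.353, -0.311, 0.032], 0.69), ([0.619, -0.1, 0.004], 0.67)]
strap_centre wrist [([0.475, -0.012, 0.043], 0.81)]
strap_centre scene [([0.453, -0.023, 0.04], 0.62)]
strap_centre side [([0.434, -0.03, 0.04], 0.58)]
step_block wrist []
step_block scene [([0.66, -0.259, 0.056], 0.71)]
step_block side []
```

All parts are where they belong, at the right heights.

```bash
python3 -c "
from station import *
print(finish_job())"
```

```text
the job is handed in; nothing more can be done
None
```

I handed the job in at about 35 s, with no verdict returned: the nut is flat in the dish, the spacer is on the peg, the strap is on the rack and the disc is near the middle of the balance pan, with the step block untouched.

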